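# Open the exposure box and lock its lid up

### The job

Open the exposure box on the electronics bench so that a circuit board can be loaded: turn the black ball knob on its lid counter-clockwise as far as it goes, regripping as needed, and let go of it while the lid is still shut. Then raise the lid right to its end, until the folding stay on its left side snaps past straight and locks, never letting the lid drop, and let go so that it stands open unaided, the knob still turned open. Leave everything else on the bench where it is.

Things in the scene. Friction and masses are not known exactly. Their poses are not given: they have to be found in the camera images.
- exposure_box: flat grey metal case (exposure box for circuit boards), fixed to the table, 160 mm deep (its x), 240 mm wide (its y), 65 mm high without the lid. Origin at the centre of its underside; its x points from the front (latch side, towards the robot) to the hinge at the back, its y to its left, z up
- knob (a joint): turn of the ball knob on the lid: 0 latched, grows counter-clockwise seen from above, stops at 2.60 rad = fully unlatched; the cam frees the lid beyond about 2.3. Stays where left (friction 0.2 N m). A steel pointer at its foot points to the lid's front edge at 0; two short black marks on the lid show both ends. Too far for one turn of the wrist: let go, turn the hand back, grip again
- ball (a point): centre of the knob's smooth, slippery black ball, 42 mm across, on a 16 mm neck; 36 mm above the lid's top face (111 mm above the table when shut), 135 mm from the hinge, 30 mm from the lid's front edge. Fingers slip off unless closed across the widest part, at this point's height. To lift the lid, regrip along the hinge line, lightly (20 to 50 N): it then pivots in the fingers, the hand may keep pointing down; crushed (100 N) it creeps out
- lid (a joint): opening angle of the lid about its hinge: 0 shut, grows as it opens upward; 0.85 rad is the end of its way (stay straight); with the stay locked it rests at about 0.83 rad. The lid (aluminium, 165 x 244 x 10 mm, about 0.3 kg, partly balanced by a spring) falls shut if let go before the stay has locked
- lid_hinge (a point): middle of the hinge line, on the back upper rim of the case, 65 mm above the table, under the lid's lower face; the hinge line is parallel to the box's y. With the lid shut the ball lies 135 mm in front of it and 46 mm above it
- stay (a joint): angle of the lower link of the folding stay (two 42 mm flat steel links with an elbow, on the left outer side of the box): 0 with the lid shut; follows the lid by itself; 1.67 rad = links in line, the lid then at 0.85. A weak spring then carries the elbow past straight to its stop at 1.82 rad = locked. Just raise the lid to its very end (a light pull is fine), then ease it
- stay_elbow (a point): elbow pin of the folding stay
- cutters: side cutters, two black plastic handles and a dark steel head, 120 x 60 x 14 mm, lying beside the right side of the exposure box; not to be disturbed. Origin at the middle of its underside
- screwdriver: screwdriver with a black handle, 170 mm, lying beside the left side of the exposure box; not to be disturbed. Origin at the middle of its underside
- board: bare copper circuit board, 50 x 70 x 3 mm, lying in front of the exposure box; not to be disturbed. Origin at the middle of its underside
- wire_reel: reel of wire in a dark steel stand, 90 x 100 x 80 mm, at the right side of the table; not to be disturbed. Origin at the middle of its underside
- meter: grey hand multimeter lying on its back, 170 x 85 x 34 mm, at the left side of the table; not to be disturbed. Origin at the middle of its underside
- wheel: small rubber toy-car wheel lying flat, 64 mm across, 26 mm high, at the left of the table; not to be disturbed. Origin at the middle of its underside
- solder_pump: blue pen-like solder pump, 170 x 20 mm, lying at the right of the table; not to be disturbed. Origin at the middle of its underside

How it is judged (in metres and radians):
On the way, in this order (a step that is already met when the one before it is completed fails the run):
1. the knob is fully unlatched and let go, with the lid still shut (value of joint knob above 2.4 rad and contact force between the fingers and knob below 0.2 N and value of joint lid below 0.08 rad), for 0.2 s.
2. the lid is up and its stay has locked past straight (value of joint lid above 0.76 rad and value of joint stay above 1.74 rad), for 0.2 s.
At the end, for the whole second after the job is handed in: The lid stands open above 0.76 rad and at rest, the folding stay is past straight and locked (lower link beyond 1.74 rad), the knob is still in the unlatched position (beyond 2.2 rad), and nothing is held (all of step 2 and value of joint knob above 2.2 rad and not (velocity of joint lid above 0.1 rad/s) and velocity of joint lid above -0.1 rad/s); the robot touches nothing.
It fails at once if the lid is dropped (it falls faster than 1.5 rad/s) (velocity of joint lid below -1.5 rad/s).
It fails at once if one of the other things on the bench is moved by more than 40 mm (distance of any of cutters, screwdriver, board, wire_reel, meter, wheel, solder_pump from where it was at the start of the episode above 0.04 m).
It also fails if it takes over 67 s, if anything falls off the work surface, if the arm or the gripper's body presses on something with over 40 N, if the wrist force passes 120 N, or if a joint passes its speed limit or range.

### The arm

A 6-joint arm with a two-finger parallel gripper is mounted at the origin on the work surface. World frame = base frame: x ahead of the robot, y to its left, z up, the work surface at z = 0. Lengths are in mm, angles in degrees, forces in N, time in s.
With the tool pointing down it reaches from about 300 to 950 mm from the base axis. Payload 3.1 kg.
Tool frame: the origin (TCP) lies at the very end of the fingers, on their centre line; the grasp point (between the pads) lies 19 mm behind it; z points along the fingers, y is the direction in which the jaws open and shut (so a half turn about z gives the same grasp; the last joint's range is limited). The gripper opens to 85 mm and grips with 20 to 120 N. Pads are 22 mm wide; open, the fingers measure 114 mm over their backs; the gripper's body (76 mm by 85 mm) begins 54 mm behind the grasp point. The pads swing forward as they close: fully open they stand 13 mm farther back than shut.
Start: joints at [66.595, 17.653, 93.61, -0, 68.738, -3.994], TCP at [207.748, 589.468, 231.272] pointing down, gripper open.
Joint ranges: [-175.34, 175.34], [-45.06, 112.39], [2.9, 150.54], [-68.45, 248.45], [3.09, 151.38], [-168.51, 168.51]. Speed limits (degrees/s): [159.86, 159.86, 180, 180, 180, 180].

### API

Orientations are given as a 3x3 rotation matrix whose columns are the frame's x, y, z axes.
In Python, from cell import manip gives the robot as it stands.
- The arm moves only by the tool send_rows, never from a script. Its argument "targets" is one flat list of numbers, 5 for each row, row after row: the finger opening in mm, from 0 to 85.4, then the shift along the tool's x, y, z in mm, then the turn about the tool's z in rad. In form: [gripper, dx, dy, dz, roll, gripper, dx, dy, dz, roll, ...]. A call has 1 to 12 rows; each row shifts and turns the commanded pose from where the row before left it, along the tool's axes as they then stand; what a row does not reach is not made up. A row lasts 1/12 s, in which the tool goes at most 41.7 mm and 7.16 degrees, less where a joint would pass 70% of its speed; a pose out of reach is approached as far as the arm can. A call with a gripper value outside its range is refused whole. The fingers move at their own pace and stop on an object; the grip force is fixed at half the most. Time passes only in rows, so rows that do not move let the fingers close. It gives the time, the measured TCP pose, the force and the opening at its end, in the units of the state.
- manip.sense(): the state, without advancing time (a new reading comes with each control period).
- manip.snapshot(name): name is "scene" or "top" or "wrist"; returns a dict with "frame" (384x512x3 uint8, blue, green, red), "depth" (384x512 float32, mm along the optical axis (not along the pixel's ray), 0 where there is no reading), "fx", "fy", "cx", "cy" (pixels), "dist_coeffs" ([k1, k2, p1, p2, k3] as OpenCV has them; the pictures are not rectified), "cam_to_world" (4x4, takes a point from camera to world coordinates). Camera axes: x right, y down, z forward; pixel columns grow to the right and rows downward; lengths in mm; the calibration is good to about 2 mm. A picture is of the moment at which its call begins.
- manip.sign_off(): hands the job in, once; it reports no verdict.
The state is a dict: "t": time; "joint_pos": joint angles; "qd": joint speeds; "joint_efforts": joint torques, N m; "position": TCP position; "tcp_rot": TCP orientation; "force": force on the tool from outside, world axes, zero at the start; "torque": the same for the moment, N m; "gripper_width": finger opening in mm.
Only numpy, scipy, OpenCV 4.12 (cv2) and the standard library are available. Lean on these libraries where they do the work, as an engineer would, in place of code of your own. Each camera call takes 0.05 s, during which the arm holds its last target.

## Working session

There is one attempt and no reset: what is moved stays moved. The work goes in short steps, Python scripts to look and compute and a tool call to move; the robot and the scene stay as the last step left them, time stands still between calls to the robot, and variables do not carry over. Pictures are saved under pics/ and viewed, and the job is handed in when it is done.

Besides the shell and the picture viewer there is one more tool, called after "Call:" by a JSON object that holds its "api" and its "payload", one argument or row to a line. send_rows: Moves the arm, as the interface text tells. Its arguments: {"type":"object","properties":{"targets":{"type":"array","items":{"type":"number"}}},"required":["targets"]}

```bash
ls; mkdir -p pics; python3 - <<'E'
from cell import manip
import cv2
s=manip.sense(); print(s)
for n in ("scene","top"):
    d=manip.snapshot(n); cv2.imwrite(f"pics/{n}0.png",d["frame"]); print(n,d["fx"],d["fy"],d["cx"],d["cy"],d["dist_coeffs"],d["cam_to_world"])
E
```

```text
pics
{'t': 0.0, 'joint_pos': array([ 6.65919816e+01,  1.77052039e+01,  9.36902838e+01, -4.67314330e-04,
        6.87370855e+01, -3.99247064e+00]), 'qd': array([ 0.06161453, -0.02170202,  0.04589259,  0.06039493,  0.00225976,
        0.00694612]), 'joint_efforts': array([ 2.13179170e-03, -4.15258169e+01, -2.76671451e+01,  1.51664249e-04,
        1.04524594e-02,  7.39788646e-06]), 'position': array([207.44833316, 588.69031259, 230.03312919]), 'tcp_rot': array([[-9.43133404e-01,  3.32413222e-01, -9.12257341e-04],
       [ 3.32414438e-01,  9.43131019e-01, -2.12642582e-03],
       [ 1.53526138e-04, -2.30875073e-03, -9.99997323e-01]]), 'force': array([-0.33136972,  0.11316733,  0.18148429]), 'torque': array([-0.06299602, -0.04980265, -0.01528199]), 'gripper_width': 85.40773240196498}
scene 484.72115739392547 484.72115739392547 257.62298032499933 185.88492737158987 [-0.1654205  0.         0.         0.         0.       ] [[-7.90433569e-01  4.50065067e-01 -4.15519204e-01  1.14690765e+03]
 [ 6.12541258e-01  5.83887707e-01 -5.32792975e-01  7.79309265e+02]
 [ 2.82504939e-03 -6.75660108e-01 -7.37207866e-01  1.18601122e+03]
 [ 0.00000000e+00  0.00000000e+00  0.00000000e+00  1.00000000e+00]]
top 496.7012626381037 496.7012626381037 250.55816628963981 195.03105438565376 [-0.04853489  0.          0.          0.          0.        ] [[ 1.89453785e-02 -9.95033110e-01  9.77250311e-02  3.70176099e+02]
 [-9.99740938e-01 -2.00863718e-02 -1.07048781e-02  7.60013519e-02]
 [ 1.26146495e-02 -9.74969063e-02 -9.95155879e-01  1.82356579e+03]
 [ 0.00000000e+00  0.00000000e+00  0.00000000e+00  1.00000000e+00]]
```

View pics/scene0.png

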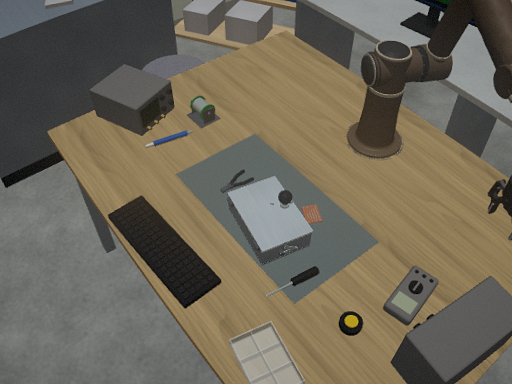

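View pics/top0.png

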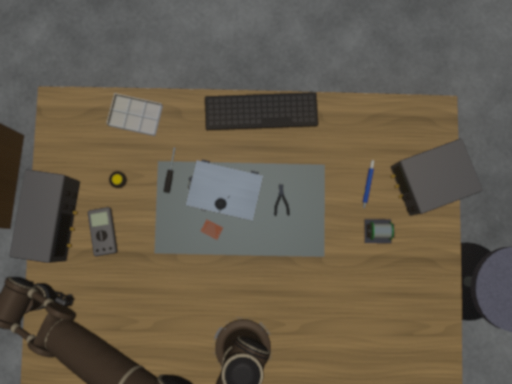

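The scene view shows the box with its lid at about (265,215) and the ball at (285,197). In the top view the lid spans (187..262, 163..220), the ball is at (221,203), the board at (212,229), the screwdriver at (169,180) and the cutters at (282,200).

```bash
cat > h.py <<'E'
import numpy as np, cv2
from cell import manip
def ray(d,uv):
    K=np.array([[d["fx"],0,d["cx"]],[0,d["fy"],d["cy"]],[0,0,1]])
    p=cv2.undistortPoints(np.array(uv,float).reshape(-1,1,2),K,np.array(d["dist_coeffs"])).reshape(-1,2)
    T=np.array(d["cam_to_world"]); v=np.c_[p,np.ones(len(p))]@T[:3,:3].T
    return T[:3,3],v
def plane(d,uv,z):
    o,v=ray(d,uv); return o+v*((z-o[2])/v[:,2])[:,None]
def proj(d,P):
    K=np.array([[d["fx"],0,d["cx"]],[0,d["fy"],d["cy"]],[0,0,1]])
    T=np.linalg.inv(np.array(d["cam_to_world"]))
    return cv2.projectPoints(np.array(P,float).reshape(-1,1,3),cv2.Rodrigues(T[:3,:3])[0],T[:3,3],K,np.array(d["dist_coeffs"]))[0].reshape(-1,2)
def tri(d1,u1,d2,u2):
    o1,v1=ray(d1,[u1]);o2,v2=ray(d2,[u2]);A=np.c_[v1[0],-v2[0]]
    t=np.linalg.lstsq(A,o2-o1,rcond=None)[0]; a=o1+t[0]*v1[0];b=o2+t[1]*v2[0]
    return (a+b)/2,np.linalg.norm(a-b)
E
python3 - <<'E'
from h import *
d=manip.snapshot("top"); s=manip.snapshot("scene")
f=d["frame"]; hsv=cv2.cvtColor(f,cv2.COLOR_BGR2HSV)
roi=np.zeros(f.shape[:2],np.uint8); roi[155:228,180:270]=1
print(hsv[185,230],hsv[240,180])
m=((hsv[...,2]>150)&(hsv[...,1]<60)&(roi>0)).astype(np.uint8)
m=cv2.morphologyEx(m,cv2.MORPH_CLOSE,np.ones((3,3)))
cs,_=cv2.findContours(m,0,1);c=max(cs,key=cv2.contourArea)
r=cv2.minAreaRect(c);b=cv2.boxPoints(r);P=plane(d,b,75);print(r,P.round(1))
print([np.linalg.norm(P[i]-P[(i+1)%4]) for i in range(4)])
def dark(d,x0,x1,y0,y1,t=70):
    g=d["frame"].max(2);m=np.zeros(g.shape,np.uint8);m[y0:y1,x0:x1]=g[y0:y1,x0:x1]<t
    n,l,st,ce=cv2.connectedComponentsWithStats(m)
    i=1+np.argmax(st[1:,4]);return ce[i],st[i]
ct,a=dark(d,210,232,192,212);cs_,b2=dark(s,273,297,186,203)
print(ct,a,cs_,b2)
print("ball@111",plane(d,[ct],111),plane(s,[cs_],111),tri(d,ct,s,cs_))
cv2.imwrite("pics/crop0.png",np.hstack([cv2.resize(f[150:250,150:300],None,fx=5,fy=5)[:500,:400*0+750]]))
cv2.imwrite("pics/crops0.png",cv2.resize(s["frame"][160:290,210:340],None,fx=4.5,fy=4.5))
E
```

```text
[105  31 149] [ 78  12 107]
((229.02940368652344, 192.38238525390625), (6.063390731811523, 0.7276068925857544), 14.03624439239502) [[550.9  68.3  75. ]
 [553.4  67.8  75. ]
 [548.6  46.9  75. ]
 [546.1  47.4  75. ]]
[np.float64(2.585355855610874), np.float64(21.46816590856571), np.float64(2.5848451909746024), np.float64(21.465093972101055)]
[220.2962963  203.45679012] [216 199  10  10  81] [284.99264706 196.55882353] [279 190  13  13 136]
ball@111 [[506.97850329  85.69935849 111.        ]] [[503.18796356  85.46827353 111.        ]] (array([505.83064855,  86.44260997, 113.91775173]), np.float64(2.5507365876862105))
```

View pics/crops0.png

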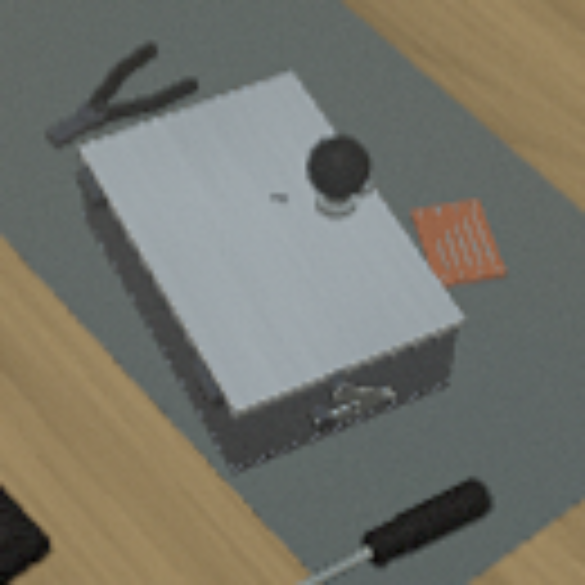

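View pics/crop0.png

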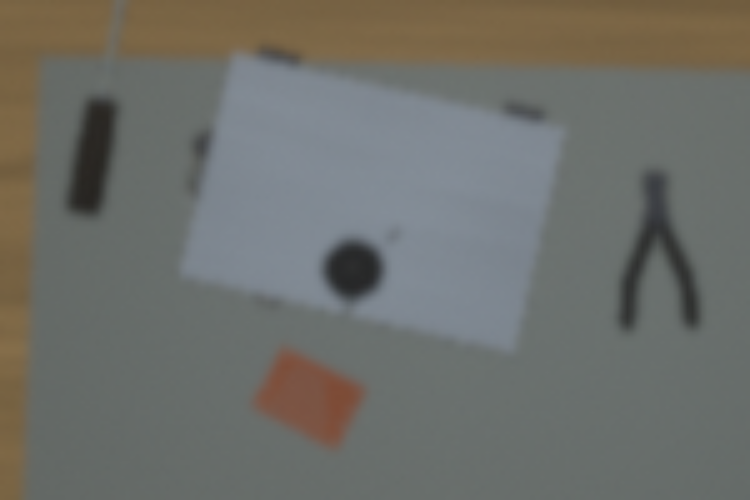

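```bash
python3 - <<'E'
from h import *
d=manip.snapshot("top"); s=manip.snapshot("scene")
ct=np.array([[232,52],[567,127],[517,352],[182,274]])/5+150-.4   # BL(back-left), BR, FR, FL
cs=np.array([[238,410],[84,150],[293,72],[463,320]])/4.5+np.array([210,160])-.4
for n,dd,c in(("top",d,ct),("scene",s,cs)):
    P=plane(dd,c,75);L=[np.linalg.norm(P[i]-P[(i+1)%4]).round(1) for i in range(4)]
    y=(P[0]-P[1]+P[3]-P[2]);x=(P[0]-P[3]+P[1]-P[2])
    print(n,P.round(1).tolist(),L,np.degrees(np.arctan2(-y[0],y[1])),np.degrees(np.arctan2(x[1],x[0])))
    yaw=np.arctan2(-y[0],y[1]); X=np.array([np.cos(yaw),np.sin(yaw),0])
    mid=(P[2]+P[3])/2; print("front mid",mid,"centre",P.mean(0))
    # ball in box coords
    Y=np.array([-X[1],X[0],0]); b=np.array([505.5,86,75])-mid; print("ball from front mid",b@X,b@Y)
print(np.array([[manip.sense()['position']]]))
for k in range(1): 
    pass
E
```

```text
top [[663.3, 177.8, 75.0], [614.3, -61.6, 75.0], [453.7, -29.0, 75.0], [504.1, 208.4, 75.0]] [np.float64(244.4), np.float64(163.8), np.float64(242.7), np.float64(162.1)] -11.76586721671385 -11.165910232342828
front mid [478.91315008  89.68757093  75.        ] centre [558.83963847  73.91111323  75.        ]
ball from front mid 26.78017785627704 1.8113094971114294
scene [[659.6, 177.6, 75.0], [610.0, -55.5, 75.0], [450.7, -25.5, 75.0], [502.8, 211.0, 75.0]] [np.float64(238.3), np.float64(162.2), np.float64(242.2), np.float64(160.3)] -12.221445728708229 -11.317895585460246
front mid [476.74662692  92.73027067  75.        ] centre [555.77938612  76.91229497  75.        ]
ball from front mid 29.526462765793436 -0.49092113221811645
[[[207.65529292 589.19937266 230.81394528]]]
```

Call:
{"api": "send_rows", "payload": {
  "targets": [85,-18.7,-15.6,0,0,85,-18.7,-15.6,0,0,85,-18.7,-15.6,0,0,85,-18.7,-15.6,0,0,85,-18.7,-15.6,0,0,85,-18.7,-15.6,0,0,85,-18.7,-15.6,0,0,85,-18.7,-15.6,0,0,85,-18.7,-15.6,0,0,85,-18.7,-15.6,0,0,85,-18.7,-15.6,0,0,85,-18.7,-15.6,0,0]
}}

```text
t: 1.3
position: [357.6, 337.3, 231.4]
tcp_rot: [[-0.943, 0.332, 0.0], [0.332, 0.943, 0.0], [-0.0, 0.0, -1.0]]
force: [0.9, 0.3, -0.0]
gripper_width: 85.3
```

Call:
{"api": "send_rows", "payload": {
  "targets": [85,-18.7,-15.6,0,0,85,-18.7,-15.6,0,0,85,-18.7,-15.6,0,0,85,-18.7,-15.6,0,0,85,-18.7,-15.6,0,0,85,-18.7,-15.6,0,0,85,-18.7,-15.6,0,0,85,-18.7,-15.6,0,0,85,-18.7,-15.6,0,0,85,-18.7,-15.6,0,0,85,-18.7,-15.6,0,0,85,-18.7,-15.6,0,0]
}}

```text
t: 2.3
position: [507.1, 86.0, 231.4]
tcp_rot: [[-0.943, 0.332, 0.0], [0.332, 0.943, 0.0], [-0.0, 0.0, -1.0]]
force: [0.8, -0.7, 0.8]
gripper_width: 85.4
```

Call:
{"api": "send_rows", "payload": {
  "targets": [85,0,0,0,0.12,85,0,0,0,0.12,85,0,0,0,0.12,85,0,0,0,0.12,85,0,0,0,0.12,85,0,0,0,0.12,85,0,0,0,0.12,85,0,0,0,0.12,85,0,0,0,0.12,85,0,0,0,0.12,85,0,0,0,0.12,85,0,0,0,0.12]
}}

```text
t: 3.3
position: [506.6, 87.2, 231.3]
tcp_rot: [[0.212, 0.977, 0.0], [0.977, -0.212, -0.0], [0.0, 0.0, -1.0]]
force: [0.8, -0.5, -0.1]
gripper_width: 85.0
```

Call:
{"api": "send_rows", "payload": {
  "targets": [85,0,0,0,0.12,85,0,0,0,0.12,85,0,0,0,0.12,85,0,0,0,0.12,85,0,0,0,0.12,85,0,0,0,0.12,85,0,0,0,0.12,85,0,0,0,0.12,85,0,0,0,0.12,85,0,0,0,0,85,0,0,0,0]
}}

```text
t: 4.22
position: [506.6, 87.2, 231.3]
tcp_rot: [[0.959, 0.282, 0.0], [0.282, -0.959, 0.0], [0.0, -0.0, -1.0]]
force: [0.0, 1.2, -0.7]
gripper_width: 84.9
```

```bash
python3 - <<'E'
from h import *
s=manip.sense();print(s['t'],s['position'],s['joint_pos'],s['tcp_rot'])
d=manip.snapshot("wrist");cv2.imwrite("pics/w1.png",d["frame"]);print(d["cam_to_world"],d["fx"])
d=manip.snapshot("scene");cv2.imwrite("pics/s1.png",d["frame"])
E
```

```text
4.2167 [506.58205762  87.1822617  231.29955629] [4.90987893e+00 5.36168453e+00 1.08393943e+02 9.16518510e-04
 6.62412053e+01 7.85343693e+01] [[ 9.59436385e-01  2.81925202e-01  5.38286713e-05]
 [ 2.81925201e-01 -9.59436387e-01  1.93185917e-05]
 [ 5.70915838e-05 -3.35930076e-06 -9.99999998e-01]]
[[ 2.81013412e-01 -9.18842774e-01 -2.77054902e-01  5.77009839e+02]
 [-9.59703838e-01 -2.69072118e-01 -8.10477595e-02  1.08009387e+02]
 [-7.76010348e-05  2.88666160e-01 -9.57429810e-01  3.75312095e+02]
 [ 0.00000000e+00  0.00000000e+00  0.00000000e+00  1.00000000e+00]] 315.75295070084655
```

View pics/w1.png

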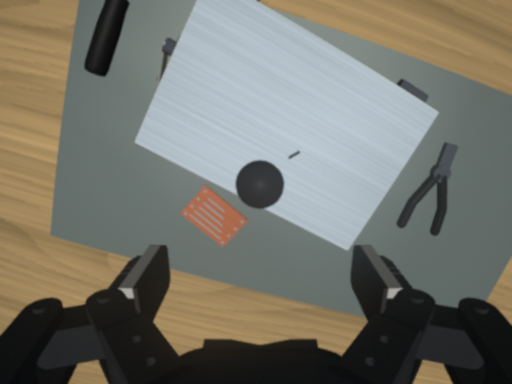

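The wrist view shows the ball at about (260,184), the lid corners at (135,142), (348,249) and (438,112), and the open-end mark at (294,155).

```bash
python3 - <<'E'
from h import *
d=manip.snapshot("wrist")
g=d["frame"].max(2);m=np.zeros(g.shape,np.uint8);m[155:215,230:288]=g[155:215,230:288]<75
c=max(cv2.findContours(m,0,1)[0],key=cv2.contourArea);print(cv2.minEnclosingCircle(c),cv2.contourArea(c))
(u,_)=cv2.minEnclosingCircle(c)
for z in (109,111,113):print(z,plane(d,[u],z))
# lid edges: threshold
f=d["frame"];hsv=cv2.cvtColor(f,cv2.COLOR_BGR2HSV);print(hsv[100,250],hsv[200,150])
C=np.array([[135,142],[348,249],[438,112]],float)
gr=cv2.cvtColor(f,cv2.COLOR_BGR2GRAY);C=cv2.cornerSubPix(gr,C.astype(np.float32).reshape(-1,1,2),(7,7),(-1,-1),(3,50,.01)).reshape(-1,2)
P=plane(d,C,75);print(C,P,np.linalg.norm(P[0]-P[1]),np.linalg.norm(P[1]-P[2]))
y=P[0]-P[1];x=P[2]-P[1];print(np.degrees([np.arctan2(-y[0],y[1]),np.arctan2(x[1],x[0])]))
E
```

```text
((259.0635681152344, 184.25917053222656), 23.315004348754883) 1610.0
109 [[505.60991704  87.93490869 109.        ]]
111 [[506.14637128  88.08532151 111.        ]]
113 [[506.68282551  88.23573433 113.        ]]
[103  27 202] [ 81  22 116]
[[133.7829  141.98354]
 [350.9045  247.42456]
 [438.69055 111.8793 ]] [[503.3237778  213.02197607  75.        ]
 [457.11464255 -27.51206058  75.        ]
 [613.34753184 -58.75341636  75.        ]] 244.93245388526626 159.32588617758103
[-10.87463617 -11.30809101]
```

Call:
{"api": "send_rows", "payload": {
  "targets": [85,0,0,13,0,85,0,0,13,0,85,0,0,13,0,85,0,0,13,0,85,0,0,13,0,85,0,0,13,0,85,0,0,13,0,85,0,0,13,0,85,0,0,13,0,85,0,0,12,0,85,0,0,11,0,85,0,0,0,0]
}}

```text
t: 5.37
position: [504.6, 87.0, 88.9]
tcp_rot: [[0.96, 0.28, -0.005], [0.28, -0.96, -0.0], [-0.005, -0.001, -1.0]]
force: [-0.2, -1.0, -0.6]
gripper_width: 85.3
```

```bash
python3 - <<'E'
from h import *
s=manip.sense();print(s['t'],s['position'],s['force'])
d=manip.snapshot("wrist");cv2.imwrite("pics/w2.png",d["frame"])
E
```

```text
5.3667 [504.59734452  86.99253392  88.86475922] [-0.15972915 -1.04839149 -0.59443296]
```

View pics/w2.png

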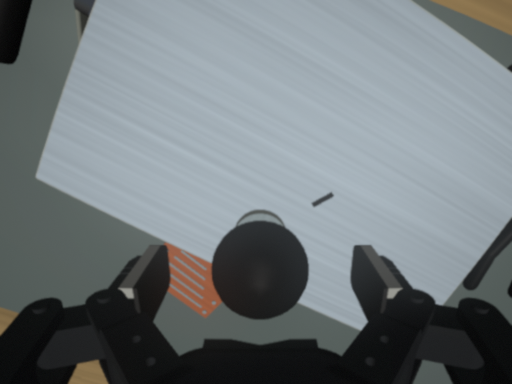

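The ball is at (260,270), centred between the pads at x≈166 and 353.

```bash
python3 - <<'E'
from h import *
s=manip.sense();print(s['position'])
d=manip.snapshot("wrist")
g=d["frame"].max(2);m=np.zeros(g.shape,np.uint8);m[210:325,205:315]=g[210:325,205:315]<85
m[322:]=0
c=max(cv2.findContours(m,0,1)[0],key=cv2.contourArea);u,r=cv2.minEnclosingCircle(c);print(u,r)
print(plane(d,[u],111))
p=s['position'].copy();p[2]+=21;print(proj(d,p))
E
```

```text
[505.3859174   87.0731142   89.93336145]
(259.26116943359375, 270.2418518066406) 49.32950210571289
[[505.06172712  87.49701139 111.        ]]
[[260.3855004  269.78095298]]
```

Call:
{"api": "send_rows", "payload": {
  "targets": [30,0,0,0,0,30,0,0,0,0,30,0,0,0,0,30,0,0,0,0,30,0,0,0,0,30,0,0,0,0,30,0,0,0,0,30,0,0,0,0]
}}

```text
t: 6.13
position: [507.1, 87.7, 92.4]
tcp_rot: [[0.96, 0.279, 0.001], [0.279, -0.96, 0.001], [0.001, -0.001, -1.0]]
force: [-2.5, 1.6, 5.0]
gripper_width: 39.2
```

Call:
{"api": "send_rows", "payload": {
  "targets": [85,0,0,0,0,85,0,0,0,0,85,0,0,0,0,85,0,0,2.5,0,85,0,0,2.5,0,30,0,0,0,0,30,0,0,0,0,30,0,0,0,0,30,0,0,0,0,30,0,0,0,0,30,0,0,0,0,30,0,0,0,0]
}}

```text
t: 7.13
position: [506.5, 87.6, 86.6]
tcp_rot: [[0.96, 0.279, -0.0], [0.279, -0.96, 0.001], [-0.0, -0.001, -1.0]]
force: [-1.8, 2.3, 3.4]
gripper_width: 39.7
```

```bash
python3 - <<'E'
from h import *
s=manip.sense();print(s['position'],s['force'],s['gripper_width'])
d=manip.snapshot("wrist");cv2.imwrite("pics/w3.png",d["frame"])
E
```

```text
[506.50005501  87.61276469  86.63215233] [-1.78950533  2.25073874  3.38134914] 39.73871351987484
```

View pics/w3.png

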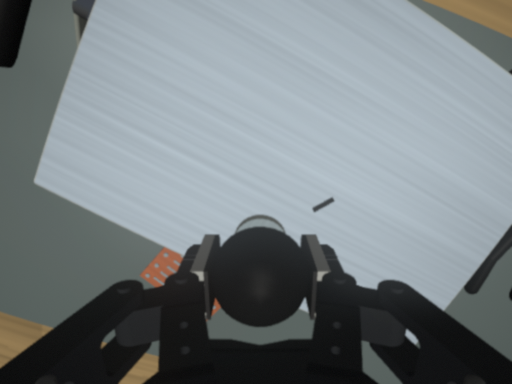

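Call:
{"api": "send_rows", "payload": {
  "targets": [30,0,0,0,-0.06,30,0,0,0,-0.1,30,0,0,0,-0.1,30,0,0,0,-0.1,30,0,0,0,-0.1,30,0,0,0,-0.1,30,0,0,0,-0.1,30,0,0,0,-0.1,30,0,0,0,-0.1,30,0,0,0,-0.1,30,0,0,0,0,30,0,0,0,0]
}}

```text
t: 8.18
position: [506.8, 87.2, 86.6]
tcp_rot: [[0.324, 0.946, 0.0], [0.946, -0.324, -0.0], [0.0, 0.0, -1.0]]
force: [-2.4, 1.0, 5.7]
gripper_width: 39.3
```

```bash
python3 - <<'E'
from h import *
s=manip.sense();print(s['position'],s['force'],s['torque'],s['gripper_width'])
d=manip.snapshot("wrist");cv2.imwrite("pics/w4.png",d["frame"])
E
```

```text
[506.8079526   87.21371737  86.63241929] [-2.38805311  0.98821017  5.65024105] [0.25856546 0.33307385 0.23401972] 39.33908152476702
```

View pics/w4.png

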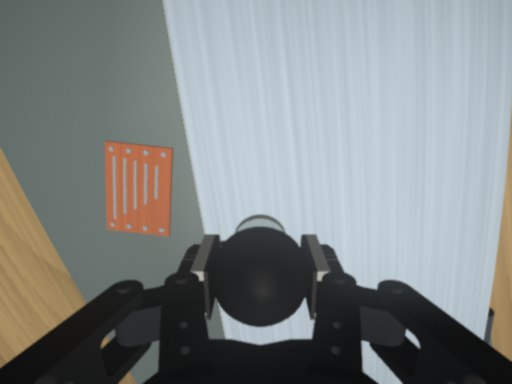

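The grip holds: the ball sits between the pads at (262,275) and 0.23 N m is felt about z, so I continue turning.

Call:
{"api": "send_rows", "payload": {
  "targets": [30,0,0,0,-0.1,30,0,0,0,-0.1,30,0,0,0,-0.1,30,0,0,0,-0.1,30,0,0,0,-0.1,30,0,0,0,-0.1,30,0,0,0,-0.1,30,0,0,0,-0.1,30,0,0,0,-0.1,30,0,0,0,-0.1,30,0,0,0,-0.1,30,0,0,0,-0.1]
}}

```text
t: 9.23
position: [507.5, 87.4, 86.7]
tcp_rot: [[-0.766, 0.642, 0.002], [0.642, 0.766, 0.001], [-0.001, 0.002, -1.0]]
force: [-0.6, 1.7, 3.6]
gripper_width: 39.9
```

Call:
{"api": "send_rows", "payload": {
  "targets": [30,0,0,0,-0.1,30,0,0,0,-0.1,30,0,0,0,-0.1,30,0,0,0,-0.1,30,0,0,0,-0.04,30,0,0,0,0,30,0,0,0,0]
}}

```text
t: 9.82
position: [507.5, 87.6, 86.6]
tcp_rot: [[-0.966, 0.258, 0.002], [0.258, 0.966, 0.001], [-0.002, 0.001, -1.0]]
force: [-0.6, 3.6, 2.6]
gripper_width: 39.8
```

```bash
python3 - <<'E'
from h import *
s=manip.sense();print(s['position'],s['force'],s['torque'],s['gripper_width'],s['joint_pos'],s['tcp_rot'][:,1])
E
```

```text
[507.54450335  87.55163846  86.64834797] [-0.57930628  3.63669899  2.58313645] [ 0.50783079 -0.02692571  0.11485454] 39.75724395190324 [ 4.92911363e+00  1.66721936e+01  1.14183878e+02  2.82271331e-02
  4.90202124e+01 -7.01260735e+01] [0.25819915 0.96609111 0.00108445]
```

Call:
{"api": "send_rows", "payload": {
  "targets": [30,0,0,0,-0.08,30,0,0,0,-0.08,30,0,0,0,-0.08,30,0,0,0,0]
}}

```text
t: 10.15
position: [506.8, 87.6, 86.5]
tcp_rot: [[-1.0, 0.019, 0.0], [0.019, 1.0, 0.001], [-0.0, 0.001, -1.0]]
force: [-0.8, 4.0, 4.2]
gripper_width: 39.5
```

```bash
python3 - <<'E'
from h import *
s=manip.sense();print(s['position'],s['force'],s['torque'],s['gripper_width'],s['joint_pos'],s['tcp_rot'][:,1])
d=manip.snapshot("wrist");cv2.imwrite("pics/w5.png",d["frame"])
E
```

```text
[506.81296224  87.59879125  86.53718898] [-0.77711261  3.95509628  4.22381981] [0.57479756 0.2372369  0.19716339] 39.52990890218521 [ 4.93444290e+00  1.66649404e+01  1.14210726e+02  4.30468714e-02
  4.90972311e+01 -8.39928522e+01] [1.92127267e-02 9.99815230e-01 6.14457788e-04]
```

View pics/w5.png

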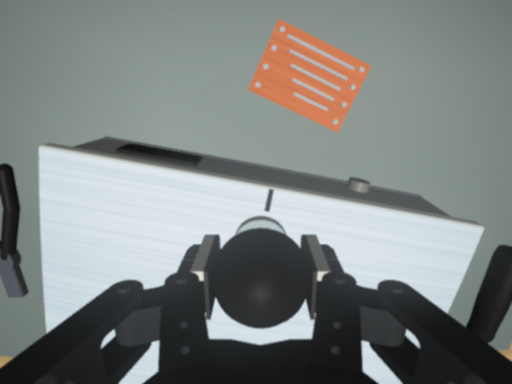

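The wrist camera now looks from the front side; the 0 mark is at (268,200) and no pointer is on it.

Call:
{"api": "send_rows", "payload": {
  "targets": [30,0,0,0,-0.1,30,0,0,0,-0.1,30,0,0,0,-0.05,30,0,0,0,0]
}}

```text
t: 10.53
position: [506.8, 87.6, 86.4]
tcp_rot: [[-0.975, -0.224, 0.0], [-0.224, 0.975, 0.001], [-0.001, 0.001, -1.0]]
force: [-0.8, 3.7, 5.4]
gripper_width: 39.6
```

```bash
python3 - <<'E'
from h import *
s=manip.sense();print(s['position'],s['force'],s['torque'],s['gripper_width'],s['joint_pos'],s['tcp_rot'][:,1])
E
```

```text
[506.7976764   87.62780962  86.41850562] [-0.8034806   3.69544461  5.40776966] [ 0.66508046  0.20802529 -0.57037305] 39.621979981034556 [ 4.91034573e+00  1.66734926e+01  1.14217227e+02  1.01780966e-01
  4.90826202e+01 -9.80967050e+01] [-0.22393768  0.97460264  0.00126408]
```

Call:
{"api": "send_rows", "payload": {
  "targets": [85,0,0,0,0,85,0,0,0,0,85,0,0,0,0,85,0,0,0,0,85,0,0,0,0,85,0,0,-10,0,85,0,0,-15,0,85,0,0,-20,0,85,0,0,-20,0,85,0,0,-20,0,85,0,0,-20,0,85,0,0,0,0]
}}

```text
t: 11.53
position: [510.1, 87.4, 196.6]
tcp_rot: [[-0.973, -0.229, 0.01], [-0.229, 0.973, 0.001], [-0.009, -0.002, -1.0]]
force: [1.2, 0.3, 0.7]
gripper_width: 85.1
```

```bash
python3 - <<'E'
from h import *
s=manip.sense();print(s['t'],s['position'],s['torque'])
d=manip.snapshot("wrist");cv2.imwrite("pics/w6.png",d["frame"])
d=manip.snapshot("scene");cv2.imwrite("pics/s6.png",cv2.resize(d["frame"][160:290,210:340],None,fx=4.5,fy=4.5,interpolation=2))
E
```

```text
11.5333 [510.1247142   87.42552867 196.55975492] [-0.01926045 -0.0489171  -0.02088828]
```

View pics/w6.png

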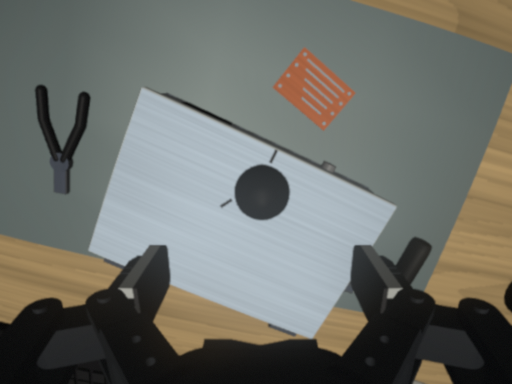

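View pics/s6.png

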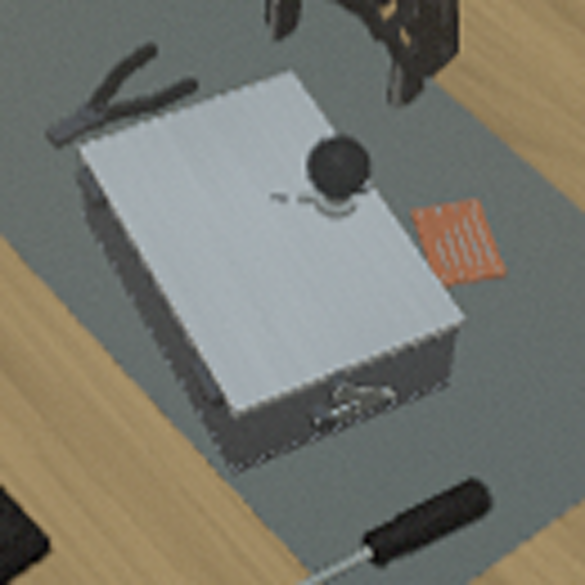

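```bash
python3 - <<'E'
from h import *
d=manip.snapshot("scene")
c=np.array([[278,197],[305,198]])/4.5+np.array([210,160])-.4
P=plane(d,c,76);b=np.array([506.5,87.5,76]);B=np.array([505.5,86.5,76])
for q in(b,B):
  for p in P: v=p-q;print(p.round(1),np.linalg.norm(v),(np.degrees(np.arctan2(v[1],v[0]))+11.2+180)%360)
print(proj(d,[b]))
d["frame"]
cv2.imwrite("pics/s7.png",cv2.resize(d["frame"][190:215,262:302],None,fx=16,fy=16,interpolation=0))
E
```

```text
[532.2  58.8  76. ] 38.55881447992468 143.0251910080462
[518.5  70.5  76. ] 20.808380223973405 136.33048754426295
[532.2  58.8  76. ] 38.50639054020029 145.1267188016948
[518.5  70.5  76. ] 20.613118514266926 140.20618508717928
[[284.05819783 205.16120017]]
```

View pics/s7.png

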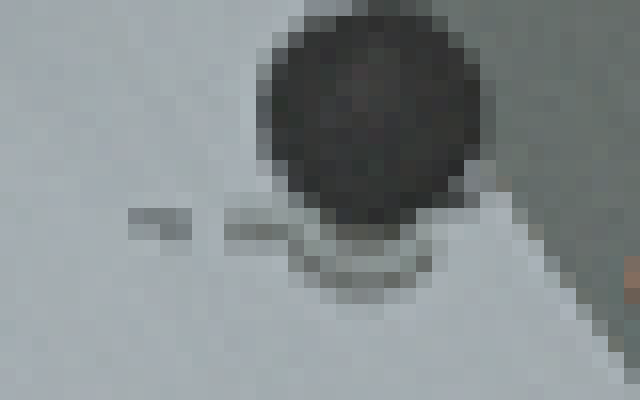

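The scene view shows the steel pointer (about (277,204) in the full frame) in line with the open-end mark, and the lid still shut. Now I regrip along the hinge line.

Call:
{"api": "send_rows", "payload": {
  "targets": [85,0,0,0,0.105,85,0,0,0,0.105,85,0,0,0,0.105,85,0,0,0,0.105,85,0,0,0,0,85,0,0,0,0]
}}

```text
t: 12.18
position: [505.5, 87.0, 189.8]
tcp_rot: [[-0.983, 0.185, -0.003], [0.185, 0.983, -0.0], [0.003, -0.001, -1.0]]
force: [-0.2, -0.5, -0.3]
gripper_width: 85.2
```

```bash
python3 - <<'E'
from h import *
s=manip.sense();print(s['t'],s['position'],s['tcp_rot'])
d=manip.snapshot("wrist");cv2.imwrite("pics/w8.png",d["frame"])
g=d["frame"].max(2);m=np.zeros(g.shape,np.uint8);m[155:230,225:300]=g[155:230,225:300]<85
c=max(cv2.findContours(m,0,1)[0],key=cv2.contourArea);u,r=cv2.minEnclosingCircle(c);print(u,r,plane(d,[u],111))
E
```

```text
12.1833 [505.50723782  87.0496058  189.78777778] [[-9.82715744e-01  1.85097459e-01 -2.94913621e-03]
 [ 1.85099233e-01  9.82719777e-01 -3.38148036e-04]
 [ 2.83558414e-03 -8.78186251e-04 -9.99995594e-01]]
(260.4185485839844, 201.60386657714844) 28.1625919342041 [[507.04001915  87.04085437 111.        ]]
```

View pics/w8.png

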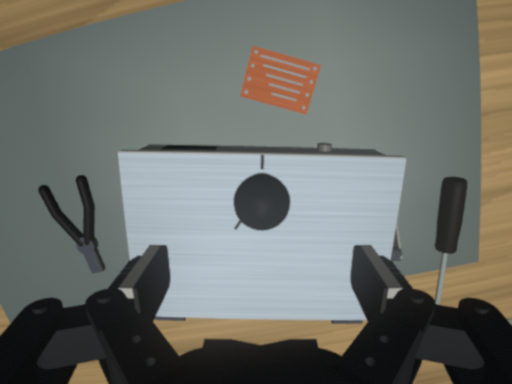

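The hand is square to the lid; the ball is at (261,202) and measures (506.6, 87.6) mm. Next: descend and close.

Call:
{"api": "send_rows", "payload": {
  "targets": [85,0,0,15,0,85,0,0,15,0,85,0,0,15,0,85,0,0,15,0,85,0,0,15,0,85,0,0,15,0,85,0,0,10,0,85,0,0,5,0,85,0,0,0,0,85,0,0,0,0]
}}

```text
t: 13.07
position: [506.7, 87.2, 86.3]
tcp_rot: [[-0.982, 0.187, -0.0], [0.187, 0.982, -0.0], [0.0, -0.0, -1.0]]
force: [0.3, 0.7, 0.3]
gripper_width: 84.9
```

Call:
{"api": "send_rows", "payload": {
  "targets": [30,0,0,0,0,30,0,0,0,0,30,0,0,0,0,30,0,0,0,0,30,0,0,0,0,30,0,0,0,0,30,0,0,0,0,30,0,0,0,0]
}}

```text
t: 13.73
position: [507.3, 87.7, 87.4]
tcp_rot: [[-0.982, 0.188, 0.001], [0.188, 0.982, 0.001], [-0.001, 0.001, -1.0]]
force: [-1.9, 2.0, 6.0]
gripper_width: 39.6
```

```bash
python3 - <<'E'
from h import *
s=manip.sense();print(s['t'],s['position'],s['force'],s['gripper_width'])
import numpy as np
T=0
p=lambda t:np.array([-135*np.cos(t)+46*np.sin(t),135*np.sin(t)+46*np.cos(t)])
n=24;ts=np.linspace(0,.87,n+1);q=np.array([p(t) for t in ts])
for a,b in zip(ts[1:],np.diff(q,axis=0)):print(round(a,3),b.round(2))
E
```

```text
13.7333 [507.33374533  87.6523226   87.39252006] [-1.93227932  2.03644077  6.01287285] 39.58228454091557
0.036 [1.76 4.86]
0.072 [1.93 4.8 ]
0.109 [2.1  4.72]
0.145 [2.27 4.64]
0.181 [2.44 4.56]
0.217 [2.6  4.47]
0.254 [2.76 4.37]
0.29 [2.92 4.27]
0.326 [3.07 4.16]
0.362 [3.22 4.04]
0.399 [3.37 3.92]
0.435 [3.51 3.8 ]
0.471 [3.64 3.67]
0.507 [3.77 3.54]
0.544 [3.9 3.4]
0.58 [4.02 3.25]
0.616 [4.13 3.11]
0.652 [4.24 2.95]
0.689 [4.35 2.8 ]
0.725 [4.45 2.64]
0.761 [4.54 2.48]
0.798 [4.63 2.31]
0.834 [4.71 2.14]
0.87 [4.78 1.97]
```

Call:
{"api": "send_rows", "payload": {
  "targets": [30,-1.8,0,-4.9,0,30,-1.9,0,-4.8,0,30,-2.1,0,-4.7,0,30,-2.3,0,-4.6,0,30,-2.4,0,-4.6,0,30,-2.6,0,-4.5,0]
}}

```text
t: 14.23
position: [519.1, 85.1, 114.5]
tcp_rot: [[-0.982, 0.188, -0.001], [0.188, 0.982, 0.001], [0.002, 0.0, -1.0]]
force: [-0.1, 5.5, -2.7]
gripper_width: 40.0
```

```bash
python3 - <<'E'
from h import *
d=manip.snapshot("wrist");cv2.imwrite("pics/w9.png",d["frame"])
d=manip.snapshot("scene");cv2.imwrite("pics/s9.png",cv2.resize(d["frame"][140:290,210:340],None,fx=4,fy=4,interpolation=2))
s=manip.sense();print(s['t'],s['position'],s['force'],s['gripper_width'])
E
```

```text
14.3333 [519.74914514  84.89580988 115.18548566] [-0.97801779  5.41452816 -1.55299606] 39.92602421550821
```

View pics/s9.png

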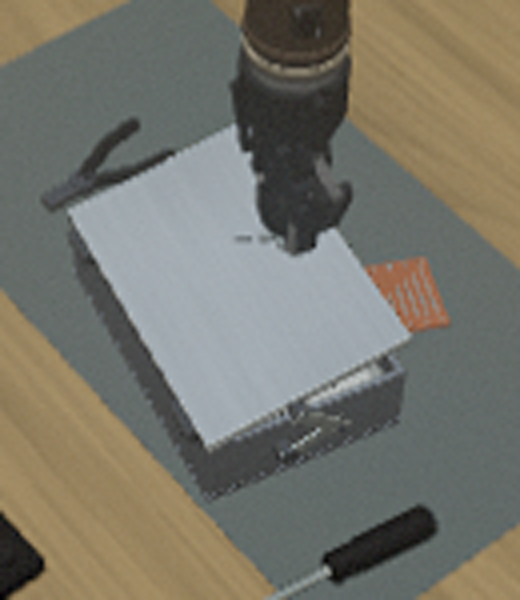

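View pics/w9.png

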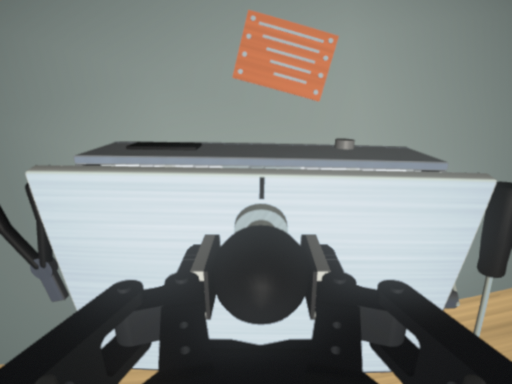

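The lid is rising: the scene crop shows a gap at (360,385) along its left side, and the ball is still centred in the pads at (262,275). I carry on along the arc.

Call:
{"api": "send_rows", "payload": {
  "targets": [30,-2.8,0,-4.4,0,30,-2.9,0,-4.3,0,30,-3.1,0,-4.2,0,30,-3.2,0,-4.0,0,30,-3.4,0,-3.9,0,30,-3.5,0,-3.8,0,30,-3.6,0,-3.7,0,30,-3.8,0,-3.5,0,30,-3.9,0,-3.4,0]
}}

```text
t: 15.08
position: [549.2, 78.9, 149.8]
tcp_rot: [[-0.982, 0.188, -0.001], [0.188, 0.982, -0.0], [0.001, -0.0, -1.0]]
force: [-0.6, 3.0, -2.5]
gripper_width: 39.6
```

Call:
{"api": "send_rows", "payload": {
  "targets": [30,-4.0,0,-3.3,0,30,-4.1,0,-3.1,0,30,-4.2,0,-3.0,0,30,-4.3,0,-2.8,0,30,-4.4,0,-2.6,0,30,-4.5,0,-2.5,0]
}}

```text
t: 15.58
position: [574.4, 73.7, 166.9]
tcp_rot: [[-0.982, 0.187, -0.001], [0.187, 0.982, -0.001], [0.0, -0.001, -1.0]]
force: [-0.8, 0.9, -3.5]
gripper_width: 39.7
```

```bash
python3 - <<'E'
from h import *
d=manip.snapshot("wrist");cv2.imwrite("pics/w10.png",d["frame"])
d=manip.snapshot("scene");cv2.imwrite("pics/s10.png",cv2.resize(d["frame"][140:290,210:340],None,fx=4,fy=4,interpolation=2))
s=manip.sense();print(s['t'],s['position'],s['force'],s['gripper_width'])
E
```

```text
15.6833 [575.4933486   73.48805345 167.29367232] [ 0.53360815 -0.04291191 -4.29551512] 39.39123876615069
```

View pics/s10.png

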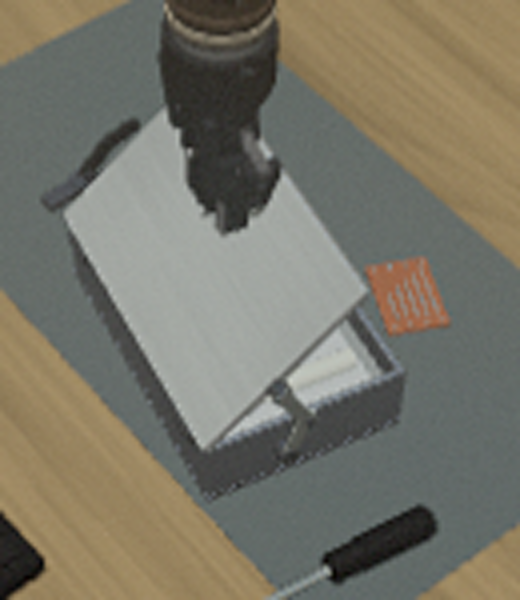

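View pics/w10.png

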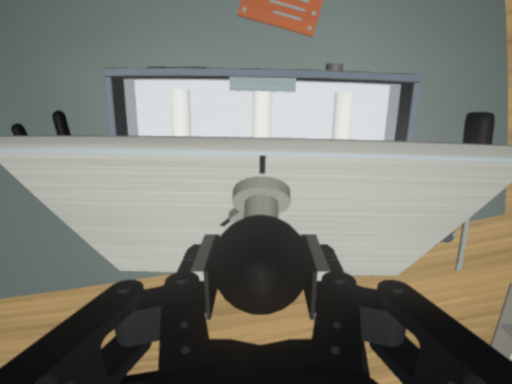

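The lid is at about 0.76 rad, with the stay links nearly straight at (295,415) in the scene crop. The ball is still gripped, and in the wrist view the pointer still sits at the open mark near (228,217).

Call:
{"api": "send_rows", "payload": {
  "targets": [30,-2.3,0,-1.2,0,30,-2.3,0,-1.2,0,30,-2.3,0,-1.1,0,30,-2.4,0,-1.1,0,30,-2.4,0,-1.0,0,30,0,0,0,0,30,0,0,0,0]
}}

```text
t: 16.27
position: [586.0, 71.3, 172.7]
tcp_rot: [[-0.982, 0.186, 0.001], [0.186, 0.982, -0.002], [-0.001, -0.002, -1.0]]
force: [-0.8, -3.6, -3.2]
gripper_width: 39.8
```

```bash
python3 - <<'E'
from h import *
d=manip.snapshot("scene");cv2.imwrite("pics/s11.png",cv2.resize(d["frame"][140:290,210:340],None,fx=4,fy=4,interpolation=2))
s=manip.sense();print(s['t'],s['position'],s['force'],s['gripper_width'])
E
```

```text
16.3167 [585.83187103  71.2941739  172.62516886] [-0.79529258 -4.36374606 -3.86793264] 39.43151051504386
```

View pics/s11.png

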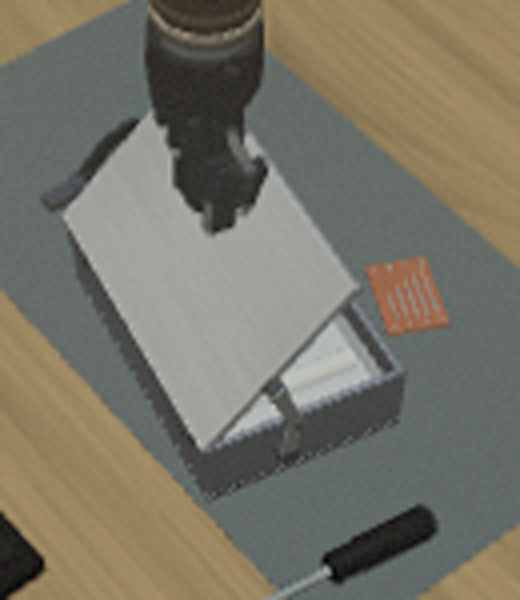

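Call:
{"api": "send_rows", "payload": {
  "targets": [30,-1.5,0,-0.8,0,30,-1.5,0,-0.8,0,30,-1.5,0,-0.7,0,30,0,0,0,0,30,0,0,0,0,30,0,0,0,0]
}}

```text
t: 16.82
position: [590.6, 70.5, 174.7]
tcp_rot: [[-0.982, 0.189, 0.001], [0.189, 0.982, -0.001], [-0.001, -0.001, -1.0]]
force: [-0.4, -4.5, -5.1]
gripper_width: 39.5
```

```bash
python3 - <<'E'
from h import *
d=manip.snapshot("scene");cv2.imwrite("pics/s12.png",cv2.resize(d["frame"][200:270,250:330],None,fx=8,fy=8,interpolation=2))
s=manip.sense();print(s['t'],s['position'],s['force'],s['gripper_width'])
E
```

```text
16.8667 [590.59937452  70.53877945 174.73322994] [ 0.80558868 -5.32841182 -5.76512095] 39.64349804895088
```

View pics/s12.png

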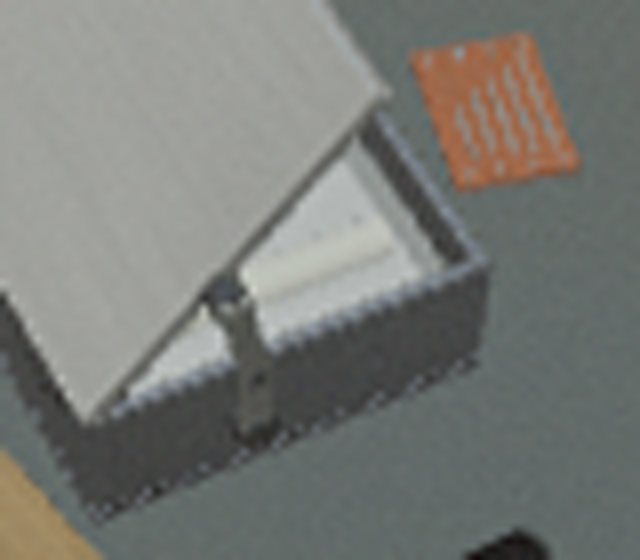

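Call:
{"api": "send_rows", "payload": {
  "targets": [30,-1.5,0,-0.7,0,30,-1.5,0,-0.7,0,30,-1.5,0,-0.7,0,30,0,0,0,0,30,0,0,0,0,30,0,0,0,0]
}}

```text
t: 17.37
position: [591.4, 70.4, 175.0]
tcp_rot: [[-0.982, 0.189, -0.008], [0.189, 0.982, 0.0], [0.008, -0.001, -1.0]]
force: [-5.0, -3.8, -6.5]
gripper_width: 39.7
```

```bash
python3 - <<'E'
from h import *
d=manip.snapshot("scene");cv2.imwrite("pics/s13.png",cv2.resize(d["frame"][200:270,250:330],None,fx=8,fy=8,interpolation=2))
d=manip.snapshot("wrist");cv2.imwrite("pics/w13.png",d["frame"])
s=manip.sense();print(s['t'],s['position'],s['force'],s['gripper_width'])
E
```

```text
17.4667 [591.38141971  70.39583334 174.957588  ] [-4.3915906  -3.82872478 -6.68599767] 39.09718658120661
```

View pics/s13.png

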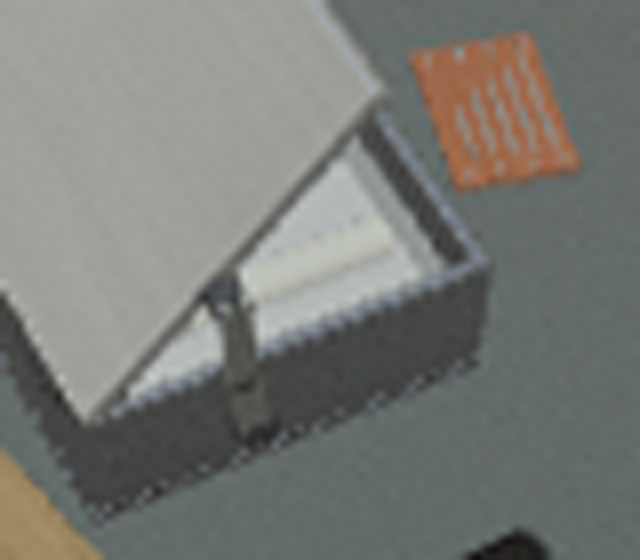

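View pics/w13.png

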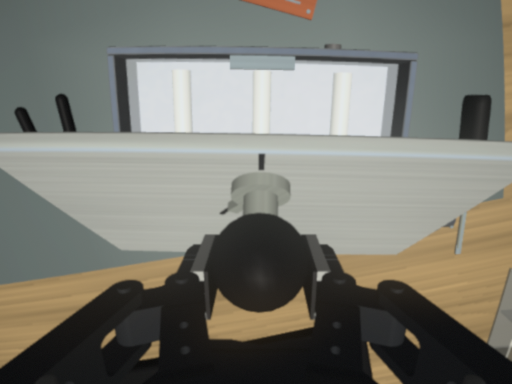

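The arm stalls at x=591 against a 7–8 N force, so the end is reached, and the elbow in the scene crop has jumped from (257,380) to (240,385), past straight. Next I ease it while still gripping, to check that it holds.

Call:
{"api": "send_rows", "payload": {
  "targets": [30,1.5,0,0.7,0,30,1.5,0,0.7,0,30,1.5,0,0.7,0,30,1.0,0,0.5,0,30,1.0,0,0.5,0,30,1.0,0,0.5,0,30,0,0,0,0,30,0,0,0,0]
}}

```text
t: 18.13
position: [588.5, 71.0, 173.8]
tcp_rot: [[-0.982, 0.188, 0.003], [0.188, 0.982, -0.001], [-0.003, -0.001, -1.0]]
force: [1.2, -6.2, -5.9]
gripper_width: 39.7
```

```bash
python3 - <<'E'
from h import *
d=manip.snapshot("scene");cv2.imwrite("pics/s14.png",cv2.resize(d["frame"][200:270,250:330],None,fx=8,fy=8,interpolation=2))
s=manip.sense();print(s['t'],s['position'],s['force'],s['gripper_width'])
E
```

```text
18.1833 [588.46525019  71.0219382  173.77649779] [ 1.4422133  -5.70949019 -4.46095377] 39.50054576938906
```

View pics/s14.png

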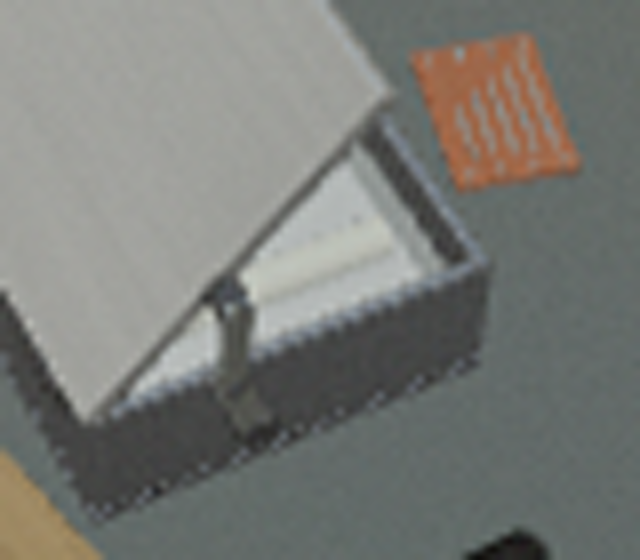

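The elbow is now clearly past straight, at (225,385). A little more easing, then release.

Call:
{"api": "send_rows", "payload": {
  "targets": [30,1.0,0,0.5,0,30,1.0,0,0.5,0,30,1.0,0,0.5,0,30,0,0,0,0,30,0,0,0,0]
}}

```text
t: 18.6
position: [588.0, 71.1, 173.7]
tcp_rot: [[-0.982, 0.188, 0.009], [0.188, 0.982, -0.002], [-0.009, -0.0, -1.0]]
force: [4.7, -7.6, -4.8]
gripper_width: 39.2
```

```bash
python3 - <<'E'
from h import *
d=manip.snapshot("scene");cv2.imwrite("pics/s15.png",cv2.resize(d["frame"][200:270,250:330],None,fx=8,fy=8,interpolation=2))
s=manip.sense();print(s['t'],s['position'],s['force'],s['gripper_width'])
E
```

```text
18.65 [588.01265951  71.11609413 173.62538758] [ 4.55019952 -7.82776832 -4.522218  ] 39.57421062915661
```

View pics/s15.png

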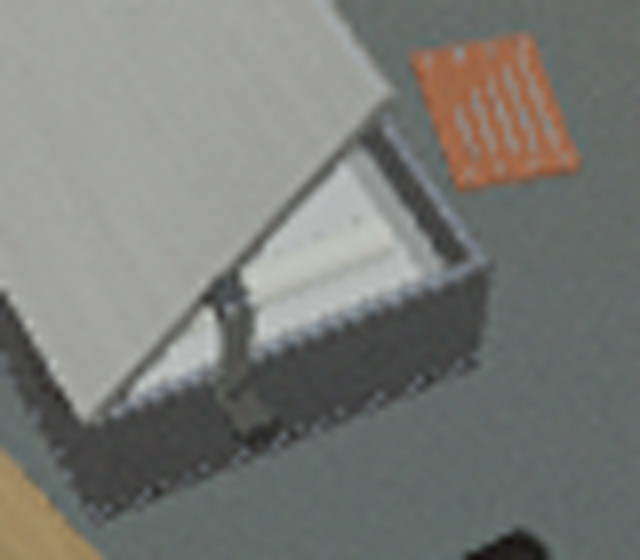

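The lid resists the easing: it holds at x=588, the force has reversed to +4.7 N, and the elbow is on its stop. Releasing and retreating straight up.

Call:
{"api": "send_rows", "payload": {
  "targets": [85,0,0,0,0,85,0,0,0,0,85,0,0,0,0,85,0,0,0,0,85,0,0,0,0,85,0,0,-8,0,85,0,0,-15,0,85,0,0,-20,0,85,0,0,-20,0,85,0,0,-20,0,85,0,0,-20,0,85,0,0,0,0]
}}

```text
t: 19.65
position: [587.3, 72.8, 280.8]
tcp_rot: [[-0.982, 0.187, 0.01], [0.187, 0.982, 0.001], [-0.01, 0.003, -1.0]]
force: [0.1, 0.1, -0.2]
gripper_width: 85.1
```

```bash
python3 - <<'E'
from h import *
d=manip.snapshot("wrist");cv2.imwrite("pics/w16.png",d["frame"])
d=manip.snapshot("scene");cv2.imwrite("pics/s16.png",cv2.resize(d["frame"][140:290,210:340],None,fx=4,fy=4,interpolation=2))
s=manip.sense();print(s['t'],s['position'],s['force'],s['gripper_width'],s['qd'])
E
```

```text
19.75 [584.87190366  72.61892406 276.17109238] [-0.04900117  0.65234039 -0.12280663] 85.0878079206832 [ 0.07696722  1.65765662  2.58686825 -0.08082501 -0.06194107  0.07571639]
```

View pics/s16.png

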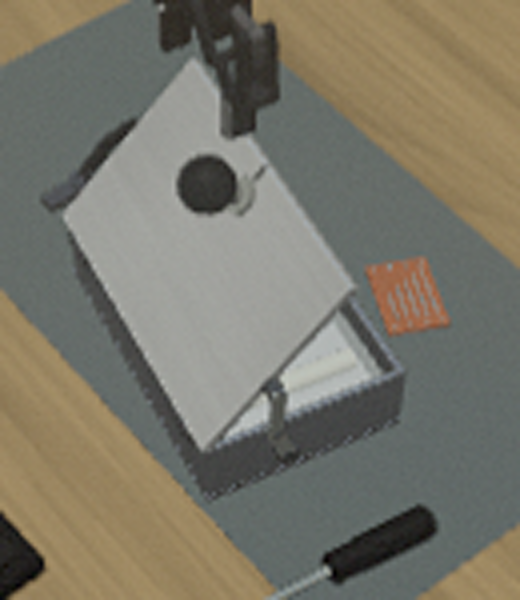

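View pics/w16.png

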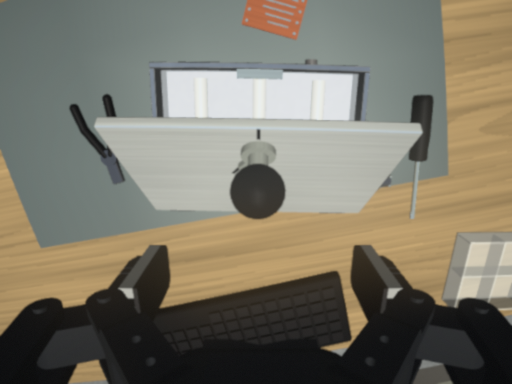

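The lid stands open by itself with the elbow past straight, at about (275,430) in the scene crop. The pointer is still at the open mark near (240,167) in the wrist view, and the hand is clear. I let it settle and look once more.

Call:
{"api": "send_rows", "payload": {
  "targets": [85,0,0,0,0,85,0,0,0,0,85,0,0,0,0,85,0,0,0,0,85,0,0,0,0,85,0,0,0,0]
}}

```text
t: 20.25
position: [584.0, 72.3, 274.2]
tcp_rot: [[-0.982, 0.188, -0.001], [0.188, 0.982, -0.0], [0.001, -0.0, -1.0]]
force: [0.2, 0.5, -0.2]
gripper_width: 84.8
```

```bash
python3 - <<'E'
from h import *
a=cv2.imread("pics/w16.png");d=manip.snapshot("wrist");cv2.imwrite("pics/w17.png",d["frame"])
d=manip.snapshot("scene");cv2.imwrite("pics/s17.png",d["frame"])
s0=cv2.imread("pics/scene0.png");df=cv2.absdiff(s0,d["frame"]).max(2)>40
n,l,st,c=cv2.connectedComponentsWithStats(df.astype(np.uint8));print([x.tolist() for x in st[1:] if x[4]>15])
g=manip.sense();print(g['t'],g['position'],g['force'])
E
```

```text
[[309, 0, 59, 24, 712], [478, 0, 34, 103, 2210], [226, 3, 91, 250, 6010], [425, 5, 5, 11, 33], [438, 11, 6, 10, 32], [440, 18, 29, 66, 437], [410, 35, 32, 28, 250], [366, 44, 11, 9, 41], [370, 56, 6, 21, 28], [399, 62, 11, 10, 37], [361, 68, 9, 17, 72], [400, 69, 51, 44, 1096], [488, 175, 24, 43, 631], [278, 190, 14, 18, 177], [508, 233, 4, 8, 19]]
20.35 [584.14401112  72.37064864 274.56870803] [-0.1449309  -0.38780545 -0.42548214]
```

View pics/s17.png

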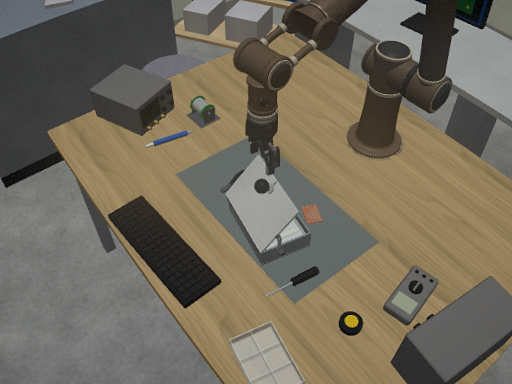

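The lid stays open at (265,205), nothing else has moved, and the gripper is clear of everything. Handing in.

```bash
python3 -c "
from cell import manip
print(manip.sign_off())"
```

```text
the job is handed in; nothing more can be done
None
```

The box is open: the knob is turned to its open stop, and the lid stands unaided with the stay locked past straight. The job was handed in at about 20 s of the 67 s allowed; no verdict was reported.

- **Knob:** I turned it counter-clockwise in one grip, with no regrip needed for the turn, until I felt the stop. I let go with the lid still shut. The pointer lay in line with the open mark, within about 5–7°.
- **Lid:** I regripped along the hinge line and raised the lid along its arc to its end. The stay's elbow jumped past straight. When I eased back while still holding, the lid held and pushed back, so I released it and moved straight up.
- **Last checks:** The final pictures show the lid standing, the elbow past straight and the pointer still at the open mark. Nothing else on the bench shows any movement, and the force on the hand is about zero.
- **Disagreements:**
  - The hand turned about 3.08 rad against the knob's 2.6 rad of travel. I took the difference as slip on the ball at the stop.
  - The hand went about 5 mm past the end I had calculated for the lid before it stopped, within what slack in the grip and my measurements could explain.
  - The finger opening on the ball read 39.5 mm instead of 42 mm.

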